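Mesh the reamer onto a citrus press and hold it pressed

TASK

Get the citrus press running: first slide its yellow lock grip all the way to the end stop by the green dot. Then pick up the orange reamer, turn it until its socket meshes with the splines of the press's drive spindle, slide it fully home and push it down against the spring so that the spindle sinks to its switch. Finish while still gripping the reamer and pressing it down; do not let go, and leave the mug, jar and soap bottle where they stand.

Things in the scene. Friction and masses are not known exactly. Their poses are not given: they have to be found in the camera images.
- juicer: Citrus press, fixed: round steel base 120 mm wide (foot 133), flat black top 80 mm above the worktop, black rim (126 mm wide) up to 86 mm. A black console 120 mm wide (its y), 40 mm high, reaches to 141 mm from the centre along its -x; on it a red dot marks the locked and a green dot the unlocked end of the lock slide. Origin: centre of its underside, z up.
- lock (a joint): Lock slide in the console: travel in m, 0 = locked end (red dot), 0.040 = unlocked end stop (green dot). It starts somewhere in 0 to 0.012, slides along the juicer's +y as the value grows, takes about 1.5 N to move and stays where it is left.
- lock_top (a point): Top centre of the yellow lock grip, 75 mm above the worktop. The grip is an upright bar 22 mm (juicer's x) by 14 mm (juicer's y, the sliding direction), free for 26 mm below this point, over a 6 mm thick foot 24 by 20 mm. It lies 112 mm from the juicer's origin along the juicer's -x. Its axes are the juicer's.
- seat (a point): Centre of the round blue seat (36 mm wide) at the foot of the drive spindle, on its axis, 90 mm above the worktop when up. Its axes turn with the spindle, which starts turned at random and turns only stiffly (0.1 N m).
- pilot_tip (a point): Top of the spindle, 32 mm above the seat, axes as the seat's. The spindle is a white cross of four splines along its x and y, 23 mm across and 5 mm thick, to 20 mm above the seat, with a thinner lead-in (2.5 mm) to 23 mm; a round steel pilot 8 mm in diameter, tapered at the top, stands on to 32 mm.
- plunger (a joint): How far the spindle with its seat has sunk, in m: 0 = up, 0.008 = bottom stop. A spring pushes it up with 4 N at 0 and 8.8 N at the bottom. The switch closes at 0.004.
- reamer: Orange plastic juicing cone, about 90 g, loose, standing upright on the worktop, 65 mm tall. Origin: centre of its underside, z up. Foot flange 56 mm wide, 6 mm thick; four upright yellow ribs along its +x, -x, +y, -y, 9 mm wide, flat outer faces 22 mm from the axis (44 mm across opposite ribs) up to 46 mm; then a dome. Best gripped across two opposite ribs, 30 mm above its underside.
- socket (a point): Centre of the reamer's underside, axes as the reamer's. Socket open downward, 36 mm deep: a cross of slots 7.6 mm wide, 27 mm across, one slot behind each rib. It meshes with the splines every 90 degrees, with about 0.1 rad and 1.3 mm of play. Until it meshes it stands about 23 mm above the seat with only the pilot inside; fully home its underside lies on the seat.
- mug: Blue mug, 76 mm in diameter with a handle, 90 mm tall; bystander. Origin at the centre of its underside.
- jar: Amber jar with steel lid, 66 mm in diameter, 85 mm tall; bystander. Origin at the centre of its underside.
- soap: Green washing-up bottle with red cap, 60 mm in diameter, 170 mm tall; bystander. Origin at the centre of its underside.
There are look-alikes about, which are no part of the job. What is meant by the reamer is not purple, and is the larger of those in its own colour.

How it is judged:
On the way, in this order (a step that is already met when the one before it is completed fails the run):
1. the lock slide is at its unlocked end stop (value of joint lock above 0.036 m), for 0.2 s.
2. the reamer is meshed and fully home on the seat (z of reamer in the frame of seat below 0.004 m and horizontal distance between reamer and seat below 0.004 m and angle between reamer's own z axis and vertical below 0.1 rad and value of joint lock above 0.036 m), for 0.2 s.
At the end, for the whole second after the job is handed in: The lock slide is within 4 mm of its end stop; the reamer's underside is within 4 mm of the seat, within 4 mm of its axis and upright within 0.1 rad; the spindle is held at least 4 mm down against its spring; the fingers still bear on the reamer with more than 2 N, and it is at rest (all of step 2 and value of joint plunger above 0.004 m and contact force between the fingers and reamer above 2 N and linear speed of reamer below 0.02 m/s); the arm keeps its last pose, push and grip.
It fails at once if the mug is shifted by more than 30 mm or tipped over (distance of mug from where it was at the start of the episode above 0.03 m or angle between mug's own z axis and vertical above 0.4 rad).
It fails at once if the jar is shifted by more than 30 mm or tipped over (distance of jar from where it was at the start of the episode above 0.03 m or angle between jar's own z axis and vertical above 0.4 rad).
It fails at once if the soap is shifted by more than 30 mm or tipped over (distance of soap from where it was at the start of the episode above 0.03 m or angle between soap's own z axis and vertical above 0.4 rad).
It also fails if it takes over 54 s, if anything falls off the work surface, if the arm or the gripper's body presses on something with over 40 N, if the wrist force passes 120 N, or if a joint passes its speed limit or range.

ROBOT

A 7-joint arm with a two-finger parallel gripper is mounted at the origin on the work surface. World frame = base frame: x ahead of the robot, y to its left, z up, the work surface at z = 0. Lengths are in m, angles in rad, forces in N, time in s.
With the tool pointing down it reaches from about 0.35 to 0.9 m from the base axis. Payload 7.2 kg.
Tool frame: the origin (TCP) lies at the very end of the fingers, on their centre line; the grasp point (between the pads) lies 19 mm behind it; z points along the fingers, y is the direction in which the jaws open and shut (so a half turn about z gives the same grasp; the last joint's range is limited). The gripper opens to 85 mm and grips with 20 to 120 N. Pads are 22 mm wide; open, the fingers measure 114 mm over their backs; the gripper's body (76 mm by 85 mm) begins 54 mm behind the grasp point. The pads swing forward as they close: fully open they stand 13 mm farther back than shut.
Start: joints at [-1.18, 0.411, -0.013, 1.596, 0.006, 1.134, -0.082], TCP at [0.277, 0.56, 0.231] pointing down, gripper open.
Joint ranges: [-2.95, 2.95], [-0.29, 1.99], [-1.47, 1.44], [0.14, 2.54], [-1.03, 4.17], [0.13, 1.85], [-2.86, 2.86]. Speed limits (rad/s): [2.39, 2.39, 3.01, 3.01, 3.14, 3.14, 3.14].

INTERFACE

Orientations are given as a unit quaternion [w, x, y, z].
In Python, from cell import robot gives the robot as it stands.
- The arm moves only by the tool jog_arm, never from a script. Its argument "series" is a list of rows, each an object of numbers: "x", "y", "z": the shift along the world's x, y, z in cm; "wx", "wy", "wz": the turn, a rotation vector about the world's x, y, z in degrees; "claw": the gripper's target within -1 to 1 (fully open at 1, half-way at 0, shut at -1). A call has 1 to 20 rows; each row shifts and turns the commanded pose from where the row before left it; what a row does not reach is not made up. A row lasts 1/12 s, in which the tool goes at most 41.7 mm and 7.16 degrees, less where a joint would pass 70% of its speed; a pose out of reach is approached as far as the arm can. A call is refused whole if a number of a shift passes 4.17 or a number of a turn 7.16, either way. A call with a gripper value outside its range is refused whole. The fingers move at their own pace and stop on an object; "grip_force" is the grip in N (left out, the last holds). Time passes only in rows, so rows that do not move let the fingers close. It gives the time, the measured TCP pose, the force and the opening at its end, in the units of the state.
- robot.observe(): the state, without advancing time (a new reading comes with each control period).
- robot.read_camera(name): name is "side" or "top" or "wrist"; returns the picture (400x640x3 uint8, red, green, blue); there is no depth.
- robot.camera_model(name): a dict with "vertical_fov" (degrees; the focal length in pixels is half the picture's height over the tangent of half this angle, whatever the lens; pixels are square), "cx", "cy" (the principal point, pixels), "rvec" (rotation vector, rad) and "tvec" (3), from world to camera coordinates, as OpenCV has them. Camera axes: x right, y down, z forward; pixel columns grow to the right and rows downward; lengths in m; the calibration is good to about 2 mm. A picture is of the moment at which its call begins: read the wrist's pose just before it. camera_model takes no time and is no camera call; for the wrist camera it gives the pose at the moment of the call.
- robot.sign_off(): hands the job in, once; it reports no verdict.
The state is a dict: "clock": time; "joint_pos": joint angles; "joint_velocities": joint speeds; "joint_efforts": joint torques, N m; "tool_pos": TCP position; "ee_rot": TCP orientation; "wrist_force": force on the tool from outside, world axes, zero at the start; "torque": the same for the moment, N m; "finger_gap": opening from 0.0 (shut) to 1.0 (fully open).
Only numpy, scipy, OpenCV 4.12 (cv2) and the standard library are available. Lean on these libraries where they do the work, as an engineer would, in place of code of your own. Each camera call takes 0.05 s, during which the arm holds its last target. There are 200 camera calls.

## Working session

There is one attempt and no reset: what is moved stays moved. The work goes in short steps, Python scripts to look and compute and a tool call to move; the robot and the scene stay as the last step left them, time stands still between calls to the robot, and variables do not carry over. Pictures are saved under pics/ and viewed, about 8 in all and at most 12, crops included, and the job is handed in when it is done.

Besides the shell and the picture viewer there is one more tool, called after ">>>" as name(argument=value, ...) on one line, values as JSON. jog_arm: Moves the arm, as the interface text tells. Its arguments: {"type":"object","properties":{"series":{"type":"array"},"grip_force":{"type":"number"}},"required":["series"]}

```bash
mkdir -p pics; cat > h.py <<'E'
from cell import robot
import numpy as np, cv2
def cam(n):
    m=robot.camera_model(n); f=200/np.tan(np.radians(m["vertical_fov"])/2)
    K=np.array([[f,0,m["cx"]],[0,f,m["cy"]],[0,0,1]]); R=cv2.Rodrigues(np.array(m["rvec"],float))[0]
    return K,R,np.array(m["tvec"],float),m
def atz(c,u,v,z):
    K,R,t=c[:3]; d=R.T@np.linalg.solve(K,[u,v,1.]); o=-R.T@t
    return o+d*(z-o[2])/d[2]
def proj(c,P):
    K,R,t=c[:3]; p=(R@np.atleast_2d(P).T).T+t; p=p@K.T; return p[:,:2]/p[:,2:]
def snap(n,name=None):
    c=cam(n); im=cv2.cvtColor(np.array(robot.read_camera(n)),cv2.COLOR_RGB2BGR)
    if name: cv2.imwrite(f"pics/{name}.png",im)
    return c,im
E
python3 - <<'E'
from h import *
print(robot.observe())
for n in("top","side","wrist"):
    c,im=snap(n,n+"0"); print(n,c[3],-c[1].T@c[2])
E
```

```text
{'clock': 0.0, 'joint_pos': array([-1.18017957,  0.41189843, -0.0127132 ,  1.59705802,  0.00558622,
        1.13431701, -0.08221468]), 'joint_velocities': array([-1.09411833e-03,  2.08413925e-04,  9.14923836e-04, -5.92463901e-06,
        1.21260954e-03, -2.52689967e-04, -1.84663235e-04]), 'joint_efforts': array([-8.96928195e-04, -6.00642514e+01,  6.81447051e-01, -2.99423575e+01,
        1.36991477e-02,  1.09069960e-02, -9.72217634e-06]), 'tool_pos': array([0.27661274, 0.55988691, 0.23044827]), 'ee_rot': array([-1.35977361e-04,  2.27398799e-01,  9.73801371e-01, -8.11377023e-04]), 'wrist_force': array([-0.16950517,  0.37589238,  0.79778131]), 'torque': array([-0.01898508, -0.06638051, -0.00168262]), 'finger_gap': 1.0010326685388569}
top {'vertical_fov': 51.97423256558339, 'cx': 315.38409020144064, 'cy': 203.33665286190137, 'rvec': array([ 2.21049946, -1.96858231,  0.228948  ]), 'tvec': array([-0.1223232 ,  0.55126995,  0.82211373])} [ 0.35967925 -0.08135854  0.92668449]
side {'vertical_fov': 43.87908153004765, 'cx': 322.2438045436071, 'cy': 199.10303249148174, 'rvec': array([ 2.23033552, -0.44984679,  0.22687892]), 'tvec': array([-0.50905678,  0.15854191,  0.94532589])} [ 0.21476891 -0.77129538  0.73272992]
wrist {'vertical_fov': 64.3368467669881, 'cx': 316.64668991659073, 'cy': 199.4387177196943, 'rvec': array([-2.45042589, -1.52273293, -0.22086792]), 'tvec': array([-0.62462539, -0.03740135,  0.37957568])} [0.2115085  0.59302453 0.37312129]
```

View pics/top0.png

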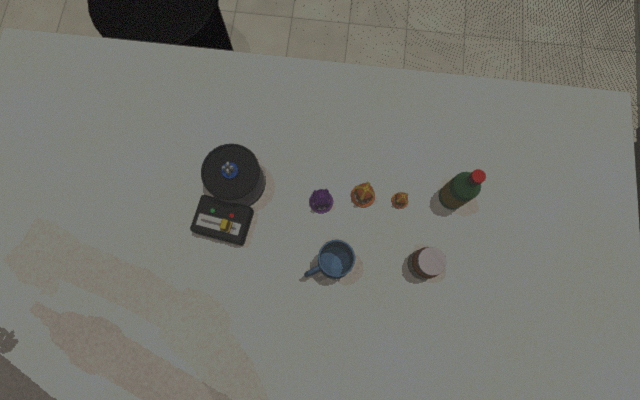

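View pics/side0.png

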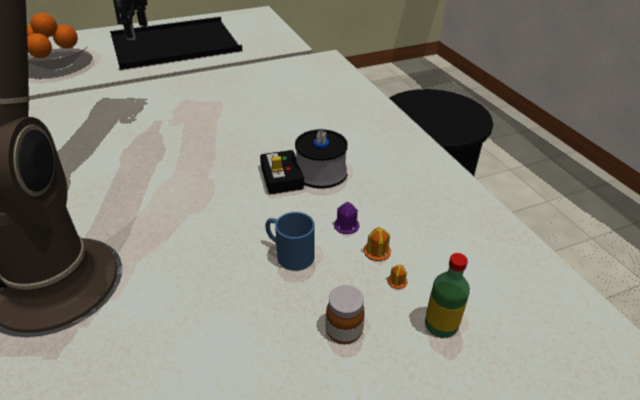

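The top view shows three look-alikes: purple at (321,200), large orange at (363,194) and small orange at (400,200). I choose (363,194). The juicer is at (231,173) and the lock grip at (226,225). The green dot is at (212,211), the red dot at (231,215). The mug is at (337,260), the jar at (428,262) and the soap bottle at (465,188).

```bash
python3 - <<'E'
from h import *
im=cv2.imread("pics/top0.png"); c=cam("top"); s=cam("side")
a=cv2.resize(im[140:250,185:285],None,fx=5,fy=5,interpolation=cv2.INTER_CUBIC)
b=cv2.resize(im[170:225,340:395],None,fx=5.4,fy=5.4,interpolation=cv2.INTER_CUBIC)
o=np.zeros((550,800,3),np.uint8);o[:,:500]=a;o[:b.shape[0],500:500+b.shape[1]]=b
o=np.clip(o*1.8,0,255).astype(np.uint8)
cv2.imwrite("pics/crop1.png",o)
P=lambda n,u,v,z:print(n,atz(c,u,v,z).round(4))
P("rim",231,173,.086);P("seat",230,171,.09);P("green",212,211,.04);P("red",231,215,.04);P("grip",226,225,.075)
P("reamer",363,194,.02);P("purple",321,200,.02);P("mug",337,260,.09);P("jar",430,262,.085);P("soapcap",478,177,.17)
E
```

```text
rim [0.602  0.1288 0.086 ]
seat [0.6051 0.1306 0.09  ]
green [0.5237 0.1678 0.04  ]
red [0.5196 0.1246 0.04  ]
grip [0.4909 0.1234 0.075 ]
reamer [ 0.6063 -0.1621  0.02  ]
purple [ 0.5813 -0.0685  0.02  ]
mug [ 0.4434 -0.1158  0.09  ]
jar [ 0.4617 -0.3048  0.085 ]
soapcap [ 0.6247 -0.3655  0.17  ]
```

View pics/crop1.png

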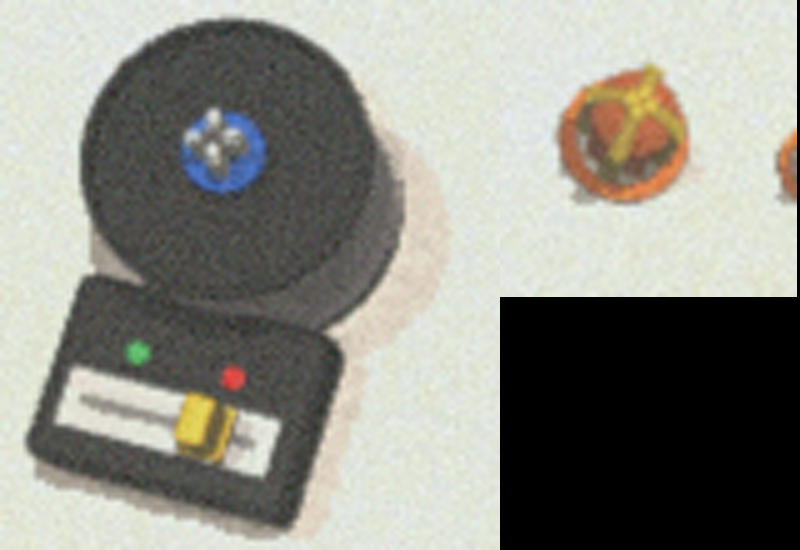

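```bash
python3 - <<'E'
from h import *
c=cam("top")
q=lambda x,y,z:atz(c,185+x/5,140+y/5,z)
TL,TR,BR,BL=[q(*p,.04)[:2] for p in((85,275),(342,345),(297,528),(30,440))]
print(TL,TR,BR,BL)
for a,b in((TR,TL),(BR,BL)):d=a-b;d=b-a;print(np.degrees(np.arctan2(d[1],d[0]))-90)
for a,b in((BR,TR),(BL,TL)):d=b-a;print(np.degrees(np.arctan2(d[1],d[0])))
g=q(138,352,.04)-q(233,379,.04);print("dots",np.degrees(np.arctan2(g[1],g[0]))-90)
print("rim",q(228,160,.086),"seat",q(223,152,.09),"grip",q(200,418,.075))
print("slot",[ (lambda d:np.degrees(np.arctan2(d[1],d[0]))-90)(q(75,367,.04)-q(280,420,.04))])
print("reamer",atz(c,363.1,195,.004))
E
```

```text
[0.55714204 0.19623915] [0.53872905 0.07753758] [0.4560967  0.08474334] [0.48082131 0.20685583]
-8.817445120004933
-11.446165002450343
-4.983739390854034
-7.919372630819729
dots -9.336652669992745
rim [0.60416262 0.13001592 0.086     ] seat [0.60628447 0.1317124  0.09      ] grip [0.49356907 0.12601453 0.075     ]
slot [np.float64(-7.930605030313515)]
reamer [ 0.60831627 -0.1640046   0.004     ]
```

>>> jog_arm(series=[{"x":1.55,"y":-3.1,"z":-0.3,"wz":1.27},{"x":1.55,"y":-3.1,"z":-0.3,"wz":1.27},{"x":1.55,"y":-3.1,"z":-0.3,"wz":1.27},{"x":1.55,"y":-3.1,"z":-0.3,"wz":1.27},{"x":1.55,"y":-3.1,"z":-0.3,"wz":1.27},{"x":1.55,"y":-3.1,"z":-0.3,"wz":1.27},{"x":1.55,"y":-3.1,"z":-0.3,"wz":1.27},{"x":1.55,"y":-3.1,"z":-0.3,"wz":1.27},{"x":1.55,"y":-3.1,"z":-0.3,"wz":1.27},{"x":1.55,"y":-3.1,"z":-0.3,"wz":1.27},{"x":1.55,"y":-3.1,"z":-0.3,"wz":1.27},{"x":1.55,"y":-3.1,"z":-0.3,"wz":1.27},{"x":1.55,"y":-3.1,"z":-0.3,"wz":1.27},{"x":1.55,"y":-3.1,"z":-0.3,"wz":1.27},{"z":0},{"z":0}])

```text
invalid input
```

```bash
python3 - <<'E'
from h import *
c,im=snap("wrist","w1"); print(robot.observe()["tool_pos"]); np.savez("w1.npz",K=c[0],R=c[1],t=c[2])
E
```

```text
[0.27667215 0.5600864  0.23077358]
```

View pics/w1.png

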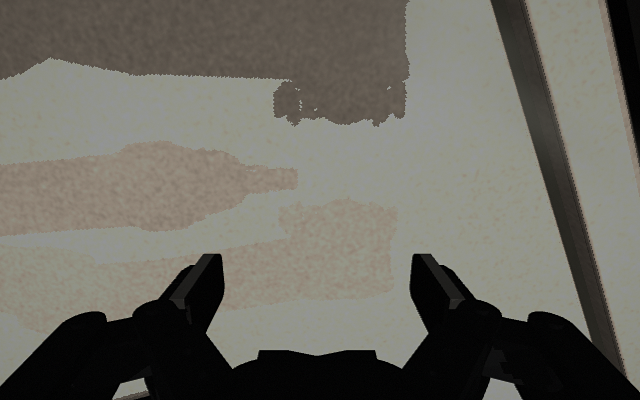

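The move was refused, so this frame (4th picture) shows only the start: bare worktop and fingers. I'll retry with every field in each row.

>>> jog_arm(series=[{"x":1.55,"y":-3.1,"z":-0.3,"wx":0,"wy":0,"wz":1.27,"claw":1}], grip_force=20)

```text
clock: 0.28
tool_pos: [0.2875, 0.5345, 0.228]
ee_rot: [-0.002, 0.213, 0.977, 0.001]
wrist_force: [-0.4, 0.6, 0.4]
finger_gap: 0.999
```

>>> jog_arm(series=[{"x":1.55,"y":-3.1,"z":-0.3,"wx":0,"wy":0,"wz":1.27,"claw":1},{"x":1.55,"y":-3.1,"z":-0.3,"wx":0,"wy":0,"wz":1.27,"claw":1},{"x":1.55,"y":-3.1,"z":-0.3,"wx":0,"wy":0,"wz":1.27,"claw":1},{"x":1.55,"y":-3.1,"z":-0.3,"wx":0,"wy":0,"wz":1.27,"claw":1},{"x":1.55,"y":-3.1,"z":-0.3,"wx":0,"wy":0,"wz":1.27,"claw":1},{"x":1.55,"y":-3.1,"z":-0.3,"wx":0,"wy":0,"wz":1.27,"claw":1},{"x":1.55,"y":-3.1,"z":-0.3,"wx":0,"wy":0,"wz":1.27,"claw":1},{"x":1.55,"y":-3.1,"z":-0.3,"wx":0,"wy":0,"wz":1.27,"claw":1},{"x":1.55,"y":-3.1,"z":-0.3,"wx":0,"wy":0,"wz":1.27,"claw":1},{"x":1.55,"y":-3.1,"z":-0.3,"wx":0,"wy":0,"wz":1.27,"claw":1},{"x":1.55,"y":-3.1,"z":-0.3,"wx":0,"wy":0,"wz":1.27,"claw":1},{"x":1.55,"y":-3.1,"z":-0.3,"wx":0,"wy":0,"wz":1.27,"claw":1},{"x":1.55,"y":-3.1,"z":-0.3,"wx":0,"wy":0,"wz":1.27,"claw":1},{"x":0,"y":0,"z":0,"wx":0,"wy":0,"wz":0,"claw":1},{"x":0,"y":0,"z":0,"wx":0,"wy":0,"wz":0,"claw":1}])

```text
clock: 1.53
tool_pos: [0.4943, 0.1242, 0.1891]
ee_rot: [-0.0, 0.076, 0.997, -0.0]
wrist_force: [0.6, 0.7, -0.4]
finger_gap: 1.002
```

```bash
python3 - <<'E'
from h import *
o=robot.observe(); c,im=snap("wrist","w2"); print(o["tool_pos"],o["ee_rot"]); np.savez("w2.npz",K=c[0],R=c[1],t=c[2])
cv2.imwrite("pics/w2b.png",np.clip(im*1.6,0,255).astype(np.uint8))
E
```

```text
[0.49433897 0.12417207 0.18908299] [-1.00417238e-04  7.64715437e-02  9.97071710e-01 -3.14261662e-04]
```

View pics/w2b.png

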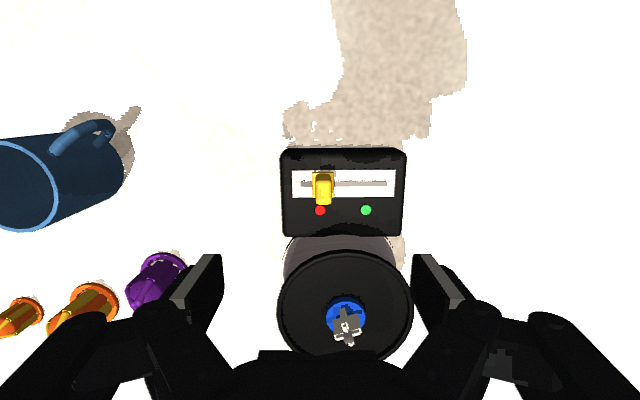

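```bash
python3 - <<'E'
from h import *
d=np.load("w2.npz"); c=(d["K"],d["R"],d["t"]); im=cv2.imread("pics/w2.png")
A=lambda u,v,z:atz(c,u,v,z).round(4)
print("dots r,g",A(320,210,.04),A(366,210,.04))
T,U,V,W=[A(*p,.04) for p in((283,152),(405,150),(402,234),(283,234))]
print(T,U,V,W)
print("rim L,R,mid", A(278,308,.086),A(412,308,.086))
hsv=cv2.cvtColor(im,cv2.COLOR_BGR2HSV)
m=((abs(hsv[...,0].astype(int)-115)<12)&(hsv[...,1]>180)&(hsv[...,2]>60)).astype(np.uint8); m[:290]=0;m[:,:310]=0;m[:,380:]=0
ys,xs=np.nonzero(m);print("blue",xs.min(),xs.max(),ys.min(),ys.max(),A((xs.min()+xs.max())/2,(ys.min()+ys.min()+xs.max()-xs.min())/2,.09))
m=((abs(hsv[...,0].astype(int)-26)<6)&(hsv[...,1]>150)).astype(np.uint8); m[:160]=0;m[215:]=0;m[:,:300]=0;m[:,350:]=0
ys,xs=np.nonzero(m);print("yel",xs.min(),xs.max(),ys.min(),ys.max())
for z in(.049,.075):print(A(xs.min(),ys.max(),z),A(xs.max(),ys.max(),z),A(xs.min(),ys.min(),z))
np.set_printoptions(suppress=True)
print(proj(c,[[.494,.126,.075],[.494,.126,.049],[.605,.131,.09],[.605,.131,.122]]))
o=cv2.resize(np.vstack([np.clip(im[165:215,290:400]*1.5,0,255).astype(np.uint8),np.clip(im[290:355,290:400]*1.5,0,255).astype(np.uint8)]),None,fx=5,fy=5,interpolation=cv2.INTER_CUBIC)
cv2.imwrite("pics/w2c.png",o)
E
```

```text
dots r,g [0.5197 0.1238 0.04  ] [0.5265 0.1678 0.04  ]
[0.4591 0.0987 0.04  ] [0.4743 0.2093 0.04  ] [0.5568 0.2002 0.04  ] [0.5389 0.0839 0.04  ]
rim L,R,mid [0.5904 0.0745 0.086 ] [0.6087 0.1935 0.086 ]
blue 326 365 301 330 [0.6096 0.1328 0.09  ]
yel 312 333 172 204
[0.5097 0.1177 0.049 ] [0.5127 0.1371 0.049 ] [0.4798 0.1225 0.049 ]
[0.5017 0.1194 0.075 ] [0.5044 0.137  0.075 ] [0.4745 0.1237 0.075 ]
[[318.33602317 194.17926956]
 [318.23207192 186.49974867]
 [342.7880771  316.41300001]
 [345.90138261 342.13907359]]
```

View pics/w2c.png

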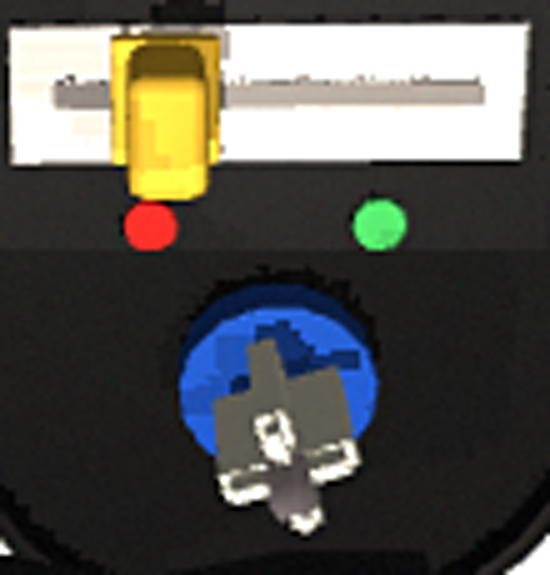

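The close crop shows the grip top centred at about (324,193), giving world (0.494, 0.1315). The lock is near the red end and the jaws are aligned with the slide at -8.8°. I'll descend and grip it.

>>> jog_arm(series=[{"x":0,"y":0.7,"z":-3.35,"wx":0,"wy":0,"wz":0,"claw":1},{"x":0,"y":0,"z":-3.35,"wx":0,"wy":0,"wz":0,"claw":1},{"x":0,"y":0,"z":-3.35,"wx":0,"wy":0,"wz":0,"claw":1},{"x":0,"y":0,"z":-2.3,"wx":0,"wy":0,"wz":0,"claw":1},{"x":0,"y":0,"z":-1.0,"wx":0,"wy":0,"wz":0,"claw":1},{"x":0,"y":0,"z":0,"wx":0,"wy":0,"wz":0,"claw":-1},{"x":0,"y":0,"z":0,"wx":0,"wy":0,"wz":0,"claw":-1},{"x":0,"y":0,"z":0,"wx":0,"wy":0,"wz":0,"claw":-1},{"x":0,"y":0,"z":0,"wx":0,"wy":0,"wz":0,"claw":-1},{"x":0,"y":0,"z":0,"wx":0,"wy":0,"wz":0,"claw":-1},{"x":0,"y":0,"z":0,"wx":0,"wy":0,"wz":0,"claw":-1},{"x":0,"y":0,"z":0,"wx":0,"wy":0,"wz":0,"claw":-1},{"x":0,"y":0,"z":0,"wx":0,"wy":0,"wz":0,"claw":-1}], grip_force=20)

```text
clock: 2.67
tool_pos: [0.4945, 0.1334, 0.057]
ee_rot: [0.001, 0.074, 0.997, 0.0]
wrist_force: [-0.8, -0.7, 7.0]
finger_gap: 0.157
```

>>> jog_arm(series=[{"x":0,"y":0,"z":0.2,"wx":0,"wy":0,"wz":0,"claw":-1},{"x":0.075,"y":0.5,"z":0,"wx":0,"wy":0,"wz":0,"claw":-1},{"x":0.075,"y":0.5,"z":0,"wx":0,"wy":0,"wz":0,"claw":-1},{"x":0.075,"y":0.5,"z":0,"wx":0,"wy":0,"wz":0,"claw":-1},{"x":0.075,"y":0.5,"z":0,"wx":0,"wy":0,"wz":0,"claw":-1},{"x":0.075,"y":0.5,"z":0,"wx":0,"wy":0,"wz":0,"claw":-1},{"x":0.075,"y":0.5,"z":0,"wx":0,"wy":0,"wz":0,"claw":-1},{"x":0,"y":0,"z":0,"wx":0,"wy":0,"wz":0,"claw":-1},{"x":0,"y":0,"z":0,"wx":0,"wy":0,"wz":0,"claw":-1}])

```text
clock: 3.42
tool_pos: [0.4987, 0.1647, 0.0575]
ee_rot: [0.0, 0.074, 0.997, 0.0]
wrist_force: [5.0, 1.0, -13.3]
finger_gap: 0.157
```

>>> jog_arm(series=[{"x":0.075,"y":0.3,"z":-0.1,"wx":0,"wy":0,"wz":0,"claw":-1},{"x":-0.05,"y":0.3,"z":0,"wx":0,"wy":0,"wz":0,"claw":-1},{"x":0,"y":0.1,"z":0,"wx":0,"wy":0,"wz":0,"claw":-1},{"x":0,"y":0,"z":0,"wx":0,"wy":0,"wz":0,"claw":-1}])

```text
clock: 3.75
tool_pos: [0.4993, 0.1687, 0.0574]
ee_rot: [0.0, 0.075, 0.997, -0.001]
wrist_force: [3.8, -8.6, 0.7]
finger_gap: 0.159
```

>>> jog_arm(series=[{"x":0,"y":0.25,"z":0,"wx":0,"wy":0,"wz":0,"claw":-1},{"x":0,"y":0,"z":0,"wx":0,"wy":0,"wz":0,"claw":-1},{"x":0,"y":0,"z":0,"wx":0,"wy":0,"wz":0,"claw":-1}])

```text
clock: 4.0
tool_pos: [0.4992, 0.1688, 0.0574]
ee_rot: [0.0, 0.076, 0.997, -0.002]
wrist_force: [3.3, -13.4, 3.5]
finger_gap: 0.158
```

>>> jog_arm(series=[{"x":0,"y":0,"z":0,"wx":0,"wy":0,"wz":0,"claw":1},{"x":0,"y":0,"z":0,"wx":0,"wy":0,"wz":0,"claw":1},{"x":0,"y":0,"z":0,"wx":0,"wy":0,"wz":0,"claw":1},{"x":0,"y":0,"z":0,"wx":0,"wy":0,"wz":0,"claw":1},{"x":0,"y":0,"z":3,"wx":0,"wy":0,"wz":0,"claw":1},{"x":0,"y":0,"z":4,"wx":0,"wy":0,"wz":0,"claw":1},{"x":0,"y":0,"z":4,"wx":0,"wy":0,"wz":0,"claw":1},{"x":2.6,"y":-1,"z":3,"wx":0,"wy":0,"wz":0,"claw":1},{"x":2.6,"y":-1,"z":2,"wx":0,"wy":0,"wz":0,"claw":1},{"x":2.7,"y":-1,"z":0,"wx":0,"wy":0,"wz":0,"claw":1},{"x":2.7,"y":-1,"z":0,"wx":0,"wy":0,"wz":0,"claw":1},{"x":0,"y":0,"z":0,"wx":0,"wy":0,"wz":0,"claw":1},{"x":0,"y":0,"z":0,"wx":0,"wy":0,"wz":0,"claw":1}])

```text
clock: 5.08
tool_pos: [0.6051, 0.1325, 0.2163]
ee_rot: [-0.0, 0.075, 0.997, -0.0]
wrist_force: [0.8, 0.5, -0.2]
finger_gap: 1.001
```

```bash
python3 - <<'E'
from h import *
o=robot.observe(); c,im=snap("wrist","w3"); print(o["tool_pos"],o["ee_rot"]); np.savez("w3.npz",K=c[0],R=c[1],t=c[2])
print(proj(c,[[.606,.131,.09],[.606,.131,.113],[.606,.131,.122],[.4985,.168,.075]]).round(1))
cv2.imwrite("pics/w3b.png",cv2.resize(np.clip(im[60:340,170:490]*1.4,0,255).astype(np.uint8),None,fx=2.1,fy=2.1,interpolation=cv2.INTER_CUBIC))
E
```

```text
[0.60507675 0.13247216 0.21630364] [-2.60742910e-04  7.48375869e-02  9.97195693e-01 -1.30368049e-04]
[[314.7 192.3]
 [314.6 199.9]
 [314.5 203.2]
 [339.6  56.2]]
```

View pics/w3b.png

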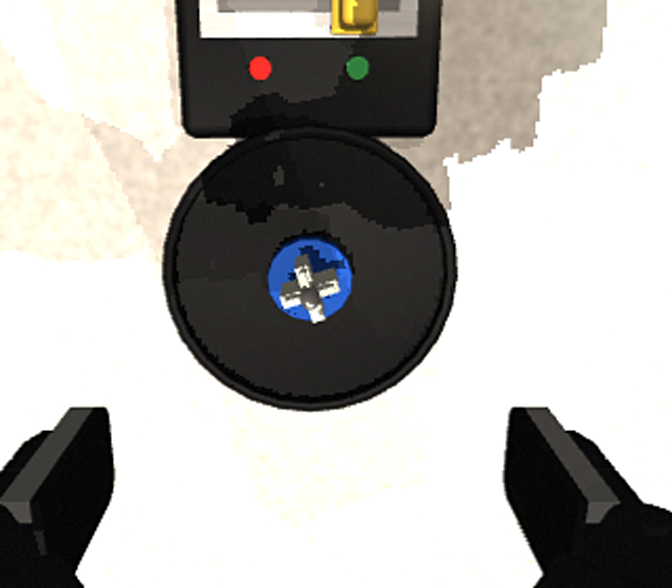

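```bash
cat > fit.py <<'E'
from h import *
from scipy.optimize import differential_evolution as DE
def load(n):
    d=np.load(n+".npz"); return (d["K"],d["R"],d["t"]),cv2.imread(f"pics/{n}.png")
def hullmask(c,shape,parts,S,o):
    m=np.zeros(shape,np.uint8)
    for P in parts:
        p=((proj(c,P)-o)*S).astype(np.float32); cv2.fillConvexPoly(m,(cv2.convexHull(p)*16).astype(np.int32),1,shift=4)
    return m
def box(x,y,z0,z1):return np.array([[a,b,z] for a in(-x,x) for b in(-y,y) for z in(z0,z1)])
def cyl(r,z0,z1,r1=None):
    a=np.linspace(0,2*np.pi,40); r1=r1 or r
    return np.r_[np.c_[r*np.cos(a),r*np.sin(a),0*a+z0],np.c_[r1*np.cos(a),r1*np.sin(a),0*a+z1]]
def place(parts,x,y,yaw):
    c,s=np.cos(yaw),np.sin(yaw);R=np.array([[c,-s,0],[s,c,0],[0,0,1]])
    return [P@R.T+[x,y,0] for P in parts]
SP=[box(.0115,.0025,.09,.11),box(.0025,.0115,.09,.11),box(.0115,.00125,.11,.113),box(.00125,.0115,.11,.113),cyl(.004,.11,.118),cyl(.004,.118,.122,.002)]
def fit(c,mask,o,S,parts,b):
    def f(p):
        m=hullmask(c,mask.shape,place(parts,*p),S,o); return -(m&mask).sum()/(m|mask).sum()
    return DE(f,b,seed=1,maxiter=60,popsize=12,polish=False,tol=1e-6)
E
python3 - <<'E'
from fit import *
for n,(u0,v0,u1,v1) in {"w3":(295,165,342,220),"w2":(322,293,370,352)}.items():
    c,im=load(n); S=4; h=cv2.resize(im[v0:v1,u0:u1],None,fx=S,fy=S,interpolation=cv2.INTER_CUBIC)
    hsv=cv2.cvtColor(h,cv2.COLOR_BGR2HSV); 
    blue=(hsv[...,1]>110)&(abs(hsv[...,0].astype(int)-113)<15)&(hsv[...,2]>30)
    m=((hsv[...,1]<100)&(hsv[...,2]>65)).astype(np.uint8)
    k,l,st,_=cv2.connectedComponentsWithStats(m); i=1+np.argmax(st[1:,4]); m=(l==i).astype(np.uint8)
    r=fit(c,m,np.array([u0-.5+.5/S,v0-.5+.5/S]),S,SP,[(.595,.62),(.12,.145),(-.8,.8)]); print(n,"spindle",r.x,np.degrees(r.x[2]),r.fun,st[i])
    dil=(blue|(m>0)).astype(np.uint8)
    r2=fit(c,dil,np.array([u0-.5+.5/S,v0-.5+.5/S]),S,[cyl(.018,.089,.09)]+place(SP,0,0,r.x[2]),[(.595,.62),(.12,.145),(-.001,.001)]);print("seat",r2.x,r2.fun)
    ov=h.copy(); e=hullmask(c,m.shape,place(SP,*r.x),S,np.array([u0-.5,v0-.5]));cn,_=cv2.findContours(e,0,2);cv2.drawContours(ov,cn,-1,(0,255,0),1)
    cv2.imwrite(f"pics/{n}_ov.png",np.hstack([ov,cv2.cvtColor(m*255,8)]))
a,b=cv2.imread("pics/w3_ov.png"),cv2.imread("pics/w2_ov.png")
o=np.zeros((a.shape[0]+b.shape[0],max(a.shape[1],b.shape[1]),3),np.uint8);o[:a.shape[0],:a.shape[1]]=a;o[a.shape[0]:,:b.shape[1]]=b
cv2.imwrite("pics/ov.png",o)
E
```

```text
w3 spindle [ 0.59633423  0.13852993 -0.66156915] -37.905120322350285 0.0 [  33  116   89   81 2506]
seat [ 5.96902704e-01  1.37782679e-01 -4.33790989e-04] 676125941931222.5
w2 spindle [ 0.595006    0.14407594 -0.78007609] -44.695067690564656 1322252460304605.5 [  43   61   82  100 2112]
seat [6.19997948e-01 1.35454857e-01 4.15473321e-04] 625695138515350.0fit.py:20: RuntimeWarning: overflow encountered in scalar negative
  m=hullmask(c,mask.shape,place(parts,*p),S,o); return -(m&mask).sum()/(m|mask).sum()
```

View pics/ov.png

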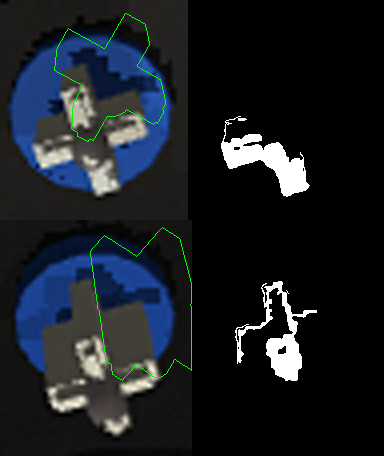

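The overlay (8th picture) shows a bad mask and an unsigned-sum bug. I'll fix both.

```bash
sed -i 's/return -(m&mask).sum()\/(m|mask).sum()/return -float((m\&mask).sum())\/float((m|mask).sum())/' fit.py
cat > sp.py <<'E'
from fit import *
def run(n,u0,v0,u1,v1):
    c,im=load(n); S=4; h=cv2.resize(cv2.bilateralFilter(im,5,20,3)[v0:v1,u0:u1],None,fx=S,fy=S,interpolation=cv2.INTER_CUBIC).astype(int)
    br=h[...,0]-h[...,2]; g=h[...,1]
    m=((br<28)&(g>50)).astype(np.uint8); m=cv2.morphologyEx(m,cv2.MORPH_OPEN,np.ones((3,3)))
    k,l,st,_=cv2.connectedComponentsWithStats(m); i=1+np.argmax(st[1:,4]); m=(l==i).astype(np.uint8)
    off=np.array([u0-.5+.5/S,v0-.5+.5/S])
    r=fit(c,m,off,S,SP,[(.595,.62),(.12,.145),(-.8,.8)]); print(n,"spindle",r.x.round(4),np.degrees(r.x[2]).round(1),round(r.fun,3))
    bl=((br>40)|(m>0)).astype(np.uint8)
    r2=fit(c,bl,off,S,[cyl(.018,.0895,.09)]+place(SP,0,0,r.x[2]),[(.595,.62),(.12,.145),(-.001,.001)]);print("seat",r2.x[:2].round(4),round(r2.fun,3))
    ov=h.astype(np.uint8).copy(); e=hullmask(c,m.shape,place(SP,*r.x),S,off);cn,_=cv2.findContours(e,0,2);cv2.drawContours(ov,cn,-1,(0,255,0),1)
    return np.hstack([ov,cv2.cvtColor(m*255,8)])
a=run("w3",295,165,342,220);b=run("w2",322,293,370,352)
b=cv2.resize(b,(a.shape[1],b.shape[0])); cv2.imwrite("pics/ov2.png",np.vstack([a,b]))
E
python3 sp.py
```

```text
w3 spindle [0.6074 0.1329 0.1633] 9.4 -0.849
seat [0.6071 0.1329] -0.894
w2 spindle [0.6075 0.1331 0.1646] 9.4 -0.884
seat [0.6072 0.1331] -0.911
```

View pics/ov2.png

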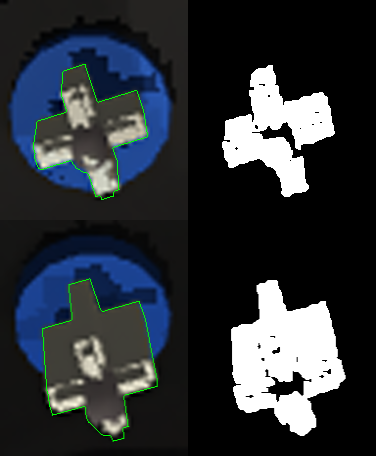

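The fit contours now match both views: the spindle is at (0.6073, 0.1330) with yaw 9.4°, and the seat fit agrees. Next I'll move over the reamer.

>>> jog_arm(series=[{"x":0,"y":-3.3,"z":0,"wx":0,"wy":0,"wz":0,"claw":1},{"x":0,"y":-3.3,"z":0,"wx":0,"wy":0,"wz":0,"claw":1},{"x":0,"y":-3.3,"z":0,"wx":0,"wy":0,"wz":0,"claw":1},{"x":0,"y":-3.3,"z":0,"wx":0,"wy":0,"wz":0,"claw":1},{"x":0,"y":-3.3,"z":0,"wx":0,"wy":0,"wz":0,"claw":1},{"x":0,"y":-3.3,"z":0,"wx":0,"wy":0,"wz":0,"claw":1},{"x":0,"y":-3.3,"z":-1,"wx":0,"wy":0,"wz":0,"claw":1},{"x":0,"y":-3.3,"z":-1,"wx":0,"wy":0,"wz":0,"claw":1},{"x":0,"y":-3.3,"z":-1,"wx":0,"wy":0,"wz":0,"claw":1},{"x":0,"y":0,"z":0,"wx":0,"wy":0,"wz":0,"claw":1},{"x":0,"y":0,"z":0,"wx":0,"wy":0,"wz":0,"claw":1}])

```text
clock: 6.05
tool_pos: [0.6031, -0.1652, 0.1861]
ee_rot: [-0.001, 0.076, 0.997, 0.0]
wrist_force: [0.6, 1.6, -0.2]
finger_gap: 1.004
```

```bash
cat > rm.py <<'E'
from fit import *
import sys
n=sys.argv[1]
o=robot.observe(); c,im=snap("wrist",n); print(o["tool_pos"],o["ee_rot"].round(4)); np.savez(n+".npz",K=c[0],R=c[1],t=c[2])
P=proj(c,[[.608,-.164,.0],[.608,-.164,.065]]).round().astype(int); print(P)
u0,v0=P.min(0)-70; u1,v1=P.max(0)+70; u0,v0=max(u0,0),max(v0,0)
S=4; h=cv2.resize(cv2.bilateralFilter(im,5,20,3)[v0:v1,u0:u1],None,fx=S,fy=S,interpolation=cv2.INTER_CUBIC)
hsv=cv2.cvtColor(h,cv2.COLOR_BGR2HSV); H=hsv[...,0].astype(int)
yel=((H>=18)&(H<=34)&(hsv[...,1]>130)&(hsv[...,2]>50)).astype(np.uint8)
org=((H<34)&(hsv[...,1]>130)&(hsv[...,2]>30)).astype(np.uint8)
def big(m):
    k,l,st,_=cv2.connectedComponentsWithStats(m); return (l==1+np.argmax(st[1:,4])).astype(np.uint8)
org=big(org); yel&=org
off=np.array([u0-.5+.5/S,v0-.5+.5/S])
body=[cyl(.028,0,.006),cyl(.021,.006,.046)]
ribs=[box(.022,.0045,.006,.046),box(.0045,.022,.006,.046)]
b=[(.59,.625),(-.185,-.145),(-.8,.8)]
r=fit(c,org,off,S,[cyl(.028,0,.006)]+ribs,b); print("sil",r.x.round(4),r.fun)
x,y=r.x[:2]
r2=fit(c,org,off,S,[cyl(.028,0,.006)]+ribs+[cyl(.012,.046,.065,.004)],b);print("sil+dome",r2.x.round(4),np.degrees(r2.x[2]).round(1),r2.fun)
ov=h.copy()
tops=[np.array([[s*.022,-.0045,.046],[s*.022,.0045,.046],[s*.022,.0045,.008],[s*.022,-.0045,.008]]) for s in(1,-1)]
for x_,y_,w,col in((*r2.x,(0,255,0)),):
    for P in place([np.array([[.022,-.0045,.046],[.022,.0045,.046],[-.022,.0045,.046],[-.022,-.0045,.046]]),np.array([[-.0045,.022,.046],[.0045,.022,.046],[.0045,-.022,.046],[-.0045,-.022,.046]])],x_,y_,w)+place([cyl(.028,.006,.0061)[:40]],x_,y_,0):
        cv2.polylines(ov,[((proj(c,P)-off)*S).astype(int).reshape(-1,1,2)],True,col,1)
o2=np.hstack([ov,np.dstack([yel*0,yel*255,org*160])])
cv2.imwrite(f"pics/{n}_ov.png",cv2.resize(np.clip(o2*1.3,0,255).astype(np.uint8),None,fx=min(1,800/o2.shape[1]),fy=min(1,800/o2.shape[1])))
E
python3 rm.py w4
```

```text
[ 0.6030733  -0.16523772  0.18607414] [-1.000e-03  7.560e-02  9.971e-01  1.000e-04]
[[318 181]
 [318 198]]
sil [ 0.6082 -0.1624 -0.2918] -0.9080508251173091
sil+dome [ 0.6082 -0.1624 -0.2918] -16.7 -0.9080508251173091
```

View pics/w4_ov.png

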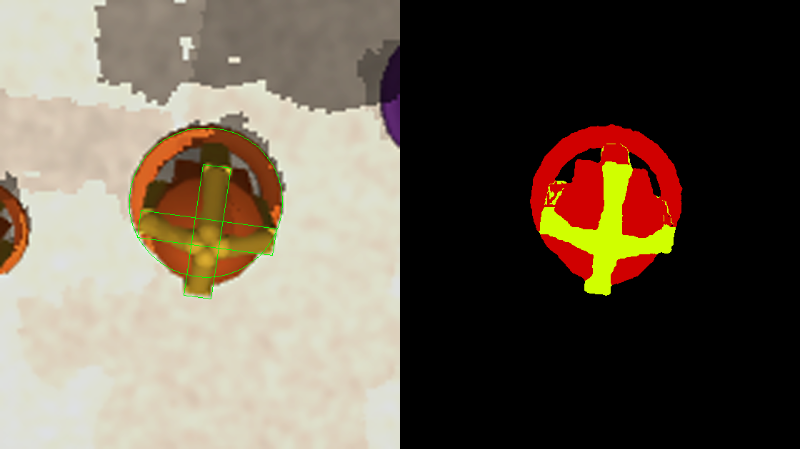

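Here the overlay on the reamer fits well: centre (0.6082, -0.1624), yaw -16.7°. It is the larger orange one; the small one is at the left edge and the purple one at the right. Next I'll turn the tool by -8° and descend.

>>> jog_arm(series=[{"x":0.5,"y":0.3,"z":0,"wx":0,"wy":0,"wz":-4,"claw":0.6},{"x":0,"y":0,"z":-1.5,"wx":0,"wy":0,"wz":-4,"claw":0.6},{"x":0,"y":0,"z":-3,"wx":0,"wy":0,"wz":0,"claw":0.6},{"x":0,"y":0,"z":-3,"wx":0,"wy":0,"wz":0,"claw":0.6},{"x":0,"y":0,"z":-2,"wx":0,"wy":0,"wz":0,"claw":0.6},{"x":0,"y":0,"z":0,"wx":0,"wy":0,"wz":0,"claw":0.6},{"x":0,"y":0,"z":0,"wx":0,"wy":0,"wz":0,"claw":0.6}])

```text
clock: 6.68
tool_pos: [0.6093, -0.1587, 0.0915]
ee_rot: [-0.001, 0.142, 0.99, 0.001]
wrist_force: [0.1, -0.1, 0.2]
finger_gap: 0.801
```

>>> jog_arm(series=[{"x":-0.1,"y":-0.35,"z":-2,"wx":0,"wy":0,"wz":0,"claw":0.6},{"x":0,"y":0,"z":-3,"wx":0,"wy":0,"wz":0,"claw":0.6},{"x":0,"y":0,"z":-2,"wx":0,"wy":0,"wz":0,"claw":0.6},{"x":0,"y":0,"z":-0.9,"wx":0,"wy":0,"wz":0,"claw":0.6},{"x":0,"y":0,"z":0,"wx":0,"wy":0,"wz":0,"claw":0.6},{"x":0,"y":0,"z":0,"wx":0,"wy":0,"wz":0,"claw":0.6}])

```text
clock: 7.18
tool_pos: [0.6097, -0.1644, 0.0144]
ee_rot: [0.001, 0.143, 0.99, 0.0]
wrist_force: [0.5, 0.0, 0.6]
finger_gap: 0.799
```

>>> jog_arm(series=[{"x":-0.1,"y":0.15,"z":-0.2,"wx":0,"wy":0,"wz":0,"claw":0.6},{"x":0,"y":0,"z":0,"wx":0,"wy":0,"wz":0,"claw":0.6},{"x":0,"y":0,"z":0,"wx":0,"wy":0,"wz":0,"claw":-1},{"x":0,"y":0,"z":0,"wx":0,"wy":0,"wz":0,"claw":-1},{"x":0,"y":0,"z":0,"wx":0,"wy":0,"wz":0,"claw":-1},{"x":0,"y":0,"z":0,"wx":0,"wy":0,"wz":0,"claw":-1},{"x":0,"y":0,"z":0,"wx":0,"wy":0,"wz":0,"claw":-1},{"x":0,"y":0,"z":0,"wx":0,"wy":0,"wz":0,"claw":-1},{"x":0,"y":0,"z":0,"wx":0,"wy":0,"wz":0,"claw":-1}], grip_force=50)

```text
clock: 7.93
tool_pos: [0.6082, -0.1632, 0.0119]
ee_rot: [0.001, 0.144, 0.99, 0.0]
wrist_force: [-0.5, 0.6, 6.2]
finger_gap: 0.502
```

>>> jog_arm(series=[{"x":0,"y":0,"z":1,"wx":0,"wy":0,"wz":0,"claw":-1},{"x":0,"y":0,"z":2.5,"wx":0,"wy":0,"wz":0,"claw":-1},{"x":0,"y":0,"z":3,"wx":0,"wy":0,"wz":0,"claw":-1},{"x":0,"y":0,"z":3,"wx":0,"wy":0,"wz":0,"claw":-1},{"x":0,"y":0,"z":3,"wx":0,"wy":0,"wz":0,"claw":-1},{"x":0,"y":2,"z":2.5,"wx":0,"wy":0,"wz":2,"claw":-1},{"x":0,"y":3,"z":0,"wx":0,"wy":0,"wz":3,"claw":-1},{"x":0,"y":3,"z":0,"wx":0,"wy":0,"wz":3,"claw":-1},{"x":0,"y":3,"z":0,"wx":0,"wy":0,"wz":3,"claw":-1},{"x":0,"y":3,"z":0,"wx":0,"wy":0,"wz":3,"claw":-1},{"x":0,"y":3,"z":0,"wx":0,"wy":0,"wz":3,"claw":-1},{"x":0,"y":3,"z":0,"wx":0,"wy":0,"wz":3,"claw":-1},{"x":0,"y":3,"z":0,"wx":0,"wy":0,"wz":3,"claw":-1},{"x":0,"y":3,"z":0,"wx":0,"wy":0,"wz":3,"claw":-1},{"x":0,"y":2,"z":0,"wx":0,"wy":0,"wz":0,"claw":-1},{"x":0,"y":0,"z":0,"wx":0,"wy":0,"wz":0,"claw":-1},{"x":0,"y":0,"z":0,"wx":0,"wy":0,"wz":0,"claw":-1}])

```text
clock: 9.35
tool_pos: [0.6071, 0.1184, 0.1611]
ee_rot: [-0.0, -0.084, 0.996, 0.0]
wrist_force: [0.1, -1.0, -1.5]
finger_gap: 0.507
```

```bash
python3 - <<'E'
from h import *
o=robot.observe(); q=o["ee_rot"]; print(o["tool_pos"],q.round(4),2*np.degrees(np.arctan2(q[2],q[1]))-180,o["wrist_force"],o["finger_gap"])
c,w=snap("wrist","w5"); np.savez("w5.npz",K=c[0],R=c[1],t=c[2]); s,im=snap("side","s5"); np.savez("s5.npz",K=s[0],R=s[1],t=s[2])
a=np.clip(w*1.4,0,255).astype(np.uint8)[:,120:520]; P=proj(s,[.607,.133,.12])[0].astype(int)
b=cv2.resize(im[P[1]-80:P[1]+54,P[0]-67:P[0]+67],(400,400),interpolation=cv2.INTER_CUBIC)
cv2.imwrite("pics/c5.png",np.hstack([a,b])); print(P)
E
```

```text
[0.60713836 0.11837163 0.16111534] [-1.000e-04 -8.400e-02  9.965e-01  1.000e-04] 9.641794090241802 [ 0.07018529 -1.00041701 -1.46387524] 0.5066504458701571
[321 130]
```

View pics/c5.png

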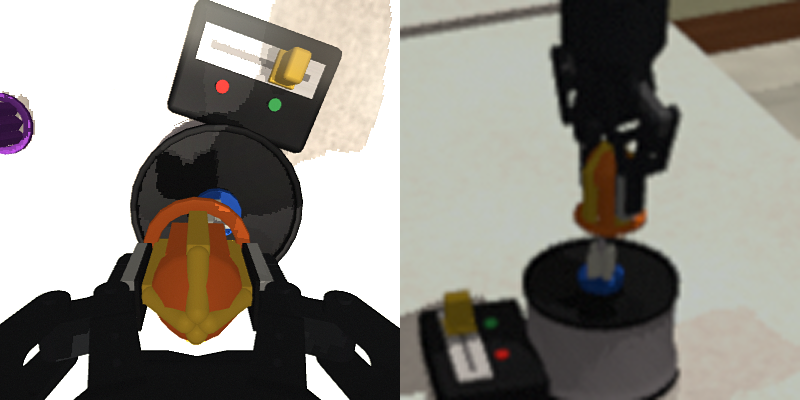

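Wrist view: the reamer is held upright with its flange arc at (198,205). The lock grip is beside the green dot and the spindle just beyond the reamer. Side view: reamer upright over the spindle. Next I'll fit how the reamer sits in the hand.

```bash
python3 - <<'E'
from fit import *
c,im=load("w5"); z0=.1611-.0119
hsv=cv2.cvtColor(cv2.bilateralFilter(im,5,20,3),cv2.COLOR_BGR2HSV);H=hsv[...,0].astype(int)
m=((H<34)&(hsv[...,1]>130)&(hsv[...,2]>30)); m[:190]=0
pts=[]
for u in range(275,361):
    v=np.nonzero(m[:,u])[0]
    if len(v):pts.append((u,v[0]-.5))
pts=np.array(pts,float)
from scipy.optimize import least_squares
def f(p):
    P=np.r_[cyl(.028,z0+p[2],z0+.006+p[2])]+[p[0],p[1],0]
    h=cv2.convexHull(proj(c,P).astype(np.float32))
    return [cv2.pointPolygonTest(h,(float(u),float(v)),True) for u,v in pts]
for fixz in(True,False):
    g=(lambda p:f([p[0],p[1],0])) if fixz else f
    r=least_squares(g,[.607,.118]+([] if fixz else [0]),loss="soft_l1",diff_step=1e-4,x_scale=[.01,.01]+([] if fixz else [.01])); print(r.x.round(4),np.abs(r.fun).mean())
E
```

```text
[0.6071 0.1187] 0.2903316627258076
[0.6071 0.1186 0.    ] 0.28944933763523445
```

>>> jog_arm(series=[{"x":0,"y":0.8,"z":0,"wx":0,"wy":0,"wz":0,"claw":-1},{"x":0,"y":0.65,"z":-0.5,"wx":0,"wy":0,"wz":0,"claw":-1},{"x":0,"y":0,"z":-0.9,"wx":0,"wy":0,"wz":0,"claw":-1},{"x":0,"y":0,"z":0,"wx":0,"wy":0,"wz":0,"claw":-1},{"x":0,"y":0,"z":0,"wx":0,"wy":0,"wz":0,"claw":-1}], grip_force=70)

```text
clock: 9.87
tool_pos: [0.6069, 0.131, 0.1457]
ee_rot: [-0.001, -0.083, 0.997, -0.0]
wrist_force: [0.3, -0.1, -1.5]
finger_gap: 0.502
```

Position y is short by 2 mm, so I'll correct it and lower past the pilot.

>>> jog_arm(series=[{"x":0.04,"y":0.2,"z":0,"wx":0,"wy":0,"wz":0,"claw":-1},{"x":0,"y":0,"z":0,"wx":0,"wy":0,"wz":0,"claw":-1},{"x":0,"y":0,"z":-0.5,"wx":0,"wy":0,"wz":0,"claw":-1},{"x":0,"y":0,"z":-0.5,"wx":0,"wy":0,"wz":0,"claw":-1},{"x":0,"y":0,"z":-0.5,"wx":0,"wy":0,"wz":0,"claw":-1},{"x":0,"y":0,"z":0,"wx":0,"wy":0,"wz":0,"claw":-1},{"x":0,"y":0,"z":0,"wx":0,"wy":0,"wz":0,"claw":-1}])

```text
clock: 10.45
tool_pos: [0.6076, 0.1332, 0.1312]
ee_rot: [-0.001, -0.083, 0.997, -0.0]
wrist_force: [-0.4, -1.3, -0.8]
finger_gap: 0.5
```

>>> jog_arm(series=[{"x":0,"y":0,"z":-0.5,"wx":0,"wy":0,"wz":0,"claw":-1},{"x":0,"y":0,"z":-0.4,"wx":0,"wy":0,"wz":0,"claw":-1},{"x":0,"y":0,"z":-0.3,"wx":0,"wy":0,"wz":0,"claw":-1},{"x":0,"y":0,"z":0,"wx":0,"wy":0,"wz":0,"claw":-1},{"x":0,"y":0,"z":0,"wx":0,"wy":0,"wz":0,"claw":-1}])

```text
clock: 10.87
tool_pos: [0.6078, 0.1333, 0.1195]
ee_rot: [-0.0, -0.083, 0.997, -0.0]
wrist_force: [0.6, -0.8, -1.4]
finger_gap: 0.5
```

>>> jog_arm(series=[{"x":0,"y":0,"z":-0.5,"wx":0,"wy":0,"wz":0,"claw":-1},{"x":0,"y":0,"z":-0.5,"wx":0,"wy":0,"wz":0,"claw":-1},{"x":0,"y":0,"z":-0.5,"wx":0,"wy":0,"wz":0,"claw":-1},{"x":0,"y":0,"z":-0.2,"wx":0,"wy":0,"wz":0,"claw":-1},{"x":0,"y":0,"z":0,"wx":0,"wy":0,"wz":0,"claw":-1},{"x":0,"y":0,"z":0,"wx":0,"wy":0,"wz":0,"claw":-1},{"x":0,"y":0,"z":0,"wx":0,"wy":0,"wz":0,"claw":-1}])

```text
clock: 11.45
tool_pos: [0.6081, 0.1334, 0.1029]
ee_rot: [0.0, -0.083, 0.997, 0.0]
wrist_force: [0.2, 0.0, -1.1]
finger_gap: 0.501
```

>>> jog_arm(series=[{"x":0,"y":0,"z":-0.2,"wx":0,"wy":0,"wz":0,"claw":-1},{"x":0,"y":0,"z":-0.2,"wx":0,"wy":0,"wz":0,"claw":-1},{"x":0,"y":0,"z":-0.2,"wx":0,"wy":0,"wz":0,"claw":-1},{"x":0,"y":0,"z":-0.2,"wx":0,"wy":0,"wz":0,"claw":-1},{"x":0,"y":0,"z":0,"wx":0,"wy":0,"wz":0,"claw":-1},{"x":0,"y":0,"z":0,"wx":0,"wy":0,"wz":0,"claw":-1},{"x":0,"y":0,"z":0,"wx":0,"wy":0,"wz":0,"claw":-1}])

```text
clock: 12.03
tool_pos: [0.6084, 0.1334, 0.0954]
ee_rot: [0.0, -0.083, 0.997, 0.0]
wrist_force: [-1.6, -0.1, 6.1]
finger_gap: 0.499
```

>>> jog_arm(series=[{"x":0,"y":0,"z":-0.15,"wx":0,"wy":0,"wz":0,"claw":-1},{"x":0,"y":0,"z":-0.15,"wx":0,"wy":0,"wz":0,"claw":-1},{"x":0,"y":0,"z":-0.1,"wx":0,"wy":0,"wz":0,"claw":-1},{"x":0,"y":0,"z":0,"wx":0,"wy":0,"wz":0,"claw":-1},{"x":0,"y":0,"z":0,"wx":0,"wy":0,"wz":0,"claw":-1},{"x":0,"y":0,"z":0,"wx":0,"wy":0,"wz":0,"claw":-1},{"x":0,"y":0,"z":0,"wx":0,"wy":0,"wz":0,"claw":-1}])

```text
clock: 12.62
tool_pos: [0.6085, 0.1335, 0.0938]
ee_rot: [0.001, -0.083, 0.997, 0.0]
wrist_force: [-7.9, -1.3, 25.7]
finger_gap: 0.502
```

```bash
python3 - <<'E'
from h import *
o=robot.observe(); print(o["tool_pos"],o["wrist_force"],o["torque"],o["finger_gap"])
c,w=snap("wrist","w6"); s,im=snap("side","s6"); P=proj(s,[.58,.133,.12])[0].astype(int)
b=cv2.resize(im[P[1]-60:P[1]+74,P[0]-67:P[0]+67],(400,400),interpolation=cv2.INTER_CUBIC)
cv2.imwrite("pics/c6.png",np.hstack([np.clip(w*1.4,0,255).astype(np.uint8)[:,120:520],b]))
E
```

```text
[0.60851428 0.13346762 0.09379358] [-7.94498419 -1.31886269 25.68991843] [-0.4412926   1.88833063  0.01788011] 0.5016123014514768
```

View pics/c6.png

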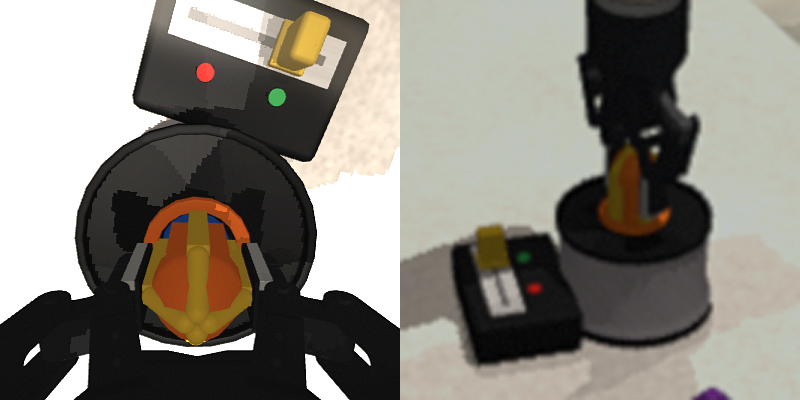

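The last picture shows the reamer flange down inside the press rim, held by the pads, and the lock at the green dot. Force jumped to about 26 N at TCP z 0.0938, against 0.0939 expected at the bottom stop. I'm handing in now.

```bash
python3 -c "
from h import *
print(robot.sign_off()); o=robot.observe(); print(o['clock'],o['tool_pos'],o['wrist_force'])"
```

```text
the job is handed in; nothing more can be done
None
the job is handed in; nothing more can be done
```

I handed the job in at about 12.7 s. The reamer was still gripped at 70 N and pressed down on the spindle. The hand-in gave no verdict.

- **Lock:** I slid the yellow grip to its end stop. The force rose to about 13 N with no further travel, and later pictures show it beside the green dot.
- **Reamer:** I took the larger orange one across two opposite ribs and turned it to about 9.6°, against 9.4° fitted for the spindle. It slid fully home without resistance.
- **Pressing down:** The spring force came up as expected (about 7 N at 5–6 mm). The force then jumped to about 26 N at tool height 93.8 mm, where I expected 93.9 mm at the bottom stop. So I read the spindle as about 8 mm down with no slip in the grip.
- **Bystanders:** The arm never went near the mug, jar or soap bottle. I did not re-measure where they stand at the end.

**Checks that disagreed:** One remained at the end: a sideways force of about 8 N, with the tool about 1 mm off the fitted spindle axis in x. The limit is 4 mm. Earlier, one move call was refused until every row gave all fields, and my first spindle fit failed on a bad mask. I fixed both before acting on them.

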